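# Topple a stool-leg block into the boring jig and seat it on the sprung stop

## Robot

A 6-joint arm with a two-finger parallel gripper is mounted at the origin on the work surface. World frame = base frame: x ahead of the robot, y to its left, z up, the work surface at z = 0. Lengths are in m, angles in rad, forces in N, time in s.
With the tool pointing down it reaches from about 0.225 to 0.875 m from the base axis. Payload 3.4 kg.
Tool frame: the origin (TCP) lies between the finger pads; the fingertips stand 8 mm ahead of it and the grasp point (between the pads) lies 11 mm behind it; z points along the fingers, y is the line along which they close (so a half turn about z gives the same grasp; the last joint's range is limited). The gripper opens to 85 mm and grips with 20 to 120 N. Pads are 22 mm wide; open, the fingers measure 114 mm over their backs; the gripper's body (76 mm by 85 mm) begins 54 mm behind the grasp point. The pads swing forward as they close: fully open they stand 13 mm farther back than shut.
Start: joints at [-1.395, 0.276, 1.505, -0, 1.361, -0.121], TCP at [0.168, -0.55, 0.239] pointing down, gripper open.
Joint ranges: [-2.89, 2.89], [-0.75, 2.08], [0.22, 2.7], [-1.18, 4.32], [0.11, 2.71], [-2.7, 2.7]. Speed limits (rad/s): [2.57, 2.57, 3.14, 3.14, 3.14, 3.14].

## Interface

Orientations are given as a unit quaternion [w, x, y, z].
In Python, from rig import manip, optics, finder gives the robot as it stands.
- The arm moves only by the tool servo_tool, never from a script. Its argument "increments" is a list of rows, each a list of 7 numbers: the shift along the tool's x, y, z in cm, then the turn, a rotation vector about the tool's x, y, z in degrees, then the closure, from -1 (fully open) to 1 (shut). In form: [[x, y, z, rx, ry, rz, gripper], ...]. A call has exactly 5 rows; each row shifts and turns the commanded pose from where the row before left it, along the tool's axes as they then stand; what a row does not reach is not made up. A row lasts 1/10 s, in which the tool goes at most 50 mm and 8.59 degrees, less where a joint would pass 70% of its speed; a pose out of reach is approached as far as the arm can. A call is refused whole if a number of a shift passes 5 or a number of a turn 8.59, either way. A call with a gripper value outside its range is refused whole. The fingers move at their own pace and stop on an object; "squeeze" is the grip in N (left out, the last holds). Time passes only in rows, so rows that do not move let the fingers close, or fill a call up. It gives the time, the measured TCP pose, the force, the opening and the grip force at its end, in the units of the state.
- manip.get_state(): the state, without advancing time (a new reading comes with each control period).
- optics.get_image(name): name is "scene" or "top" or "wrist"; returns the picture (420x560x3 uint8, red, green, blue); there is no depth.
- optics.get_calibration(name): a dict with "fov_y" (degrees; the focal length in pixels is half the picture's height over the tangent of half this angle, whatever the lens; pixels are square), "cx", "cy" (the principal point, pixels), "world_to_cam" (4x4, takes a point from world to camera coordinates). Camera axes: x right, y down, z forward; pixel columns grow to the right and rows downward; lengths in m; the calibration is good to about 2 mm. The wrist camera is an equidistant fisheye: a pixel r from the principal point sees the ray r / f radians off the axis. A picture is of the moment at which its call begins: read the wrist's pose just before it. get_calibration takes no time and is no camera call; for the wrist camera it gives the pose at the moment of the call.
- manip.sign_off(): hands the job in; it is judged then, once.
Trained networks look in the newest picture that a camera, given by its name, has taken for a name from the list of things; names that differ only in an ending like _2 or _b are one class to them, and where a whole thing is asked for, a point or a joint stands for the part that bears it (a point fixed in the world has none). Each returns a list of dicts, best first, with "p" (0 to 1); they miss things now and then, are a little off and sometimes report something else, mostly with a low value. They report only what shows in the picture. A call takes as long as a camera call. They do not tell look-alikes from the thing itself.
- finder.silhouettes(label, camera): "region" (420x560 bool, what is visible of it) and "box" ([centre column, centre row, width, height] in pixels, round what is visible of it).
- finder.tip_of(label, camera): "at" ([column, row] in pixels: a listed point, or the origin of a listed thing).
The state is a dict: "clock": time; "qpos": joint angles; "qd": joint speeds; "effort": joint torques, N m; "position": TCP position; "ee_rot": TCP orientation; "contact_force": force on the tool from outside, world axes, zero at the start; "moment": the same for the moment, N m; "width": finger opening in m; "gripper_force": force on a finger pad.
Only numpy, scipy, OpenCV 4.12 (cv2) and the standard library are available. Lean on these libraries where they do the work, as an engineer would, in place of code of your own. Each camera call takes 0.05 s, during which the arm holds its last target. There are 200 camera calls.

## Task

Push the standing wooden leg block high on its socketed face so that it topples onto its back along the plywood bed, sockets up. Then slide it endwise along the bed, squarely up against the orange sprung pad, press gently until the spring has given about halfway (never to its end) and hold it there for a moment, and leave the block lying there square, near the middle of the bed's width, still bearing on the pad. Never shove the block hard, and leave the cup, the glue jar and the offcut where they are.

Things in the scene. Friction and masses are not known exactly. Their poses are not given: they have to be found in the camera images.
- jig: Plywood bed of a boring jig, fixed to the bench: 500 mm long (x, from -180 to +320), 170 mm wide (y), 12 mm thick. Origin on the bench top, mid-width; z up; x runs along the bed from the standing block towards the stop. Two pencil lines 93 mm apart, either side of its x axis, mark the lane for the block.
- block: Pale wooden leg block, 75 (x) by 90 (y) by 160 mm (z), 0.4 to 0.75 kg, too broad to grasp, standing on its end on the bed. Origin mid-foot, z along its length (up at the start). The -x face, away from the stop, has two dark sockets and a red line: it must end on top. The +x face (grey streaks) is its back. At the start x points along the bed to the stop, up to 0.2 rad askew.
- block_push (a point): Point on the middle of the block's socketed (-x) face, 130 mm above its foot. Pushed at this height (1 to 3 N) the block tips rather than slides; past about 25 degrees it falls by itself. Axes as the block's.
- stop: Blue end stop fixed on the bed's far part, 120 mm wide, 85 mm tall. Origin on the bed's upper face, mid-width; x along the bed, away from the block. Before it an upright orange pad, 100 mm wide, 12 to 72 mm above the bed, square to x, on a carriage screwed tight in a different place each time: the pad's free face stands 0 to 45 mm to -x of the origin (not measured: feel or see it).
- stop_axis (a point): Point on the stop's centre line, 40 mm above the stop's origin; axes as the stop's. The orange pad gives to +x against a spring of 1 N per mm, no preload, 16 mm at most, then bottoms; damped, 1 N per 25 mm/s. Sliding the lying block alone takes 1 to 5 N, which adds to the spring's force.
- cup: Yellow cup, 72 mm across, 75 mm tall, beside the bed; origin under its middle. To be left alone.
- glue: White glue jar, 56 mm across, 90 mm tall, beside the bed; origin under its middle. To be left alone.
- offcut: Dark wooden offcut, 120 by 35 by 30 mm, beside the bed on the robot's side; origin under its middle, x along its length. To be left alone.
Mind the look-alikes: they are no part of the job. There is more than one size of the block; the job needs the middle-sized.

How it is judged:
By the outcome, as a careful person would: the job done as asked, in the order asked, and still so for the second after the job is handed in, with the robot touching nothing.
It also fails if it takes over 69 s, if anything falls off the work surface, if the arm or the gripper's body presses on something with over 40 N, if the wrist force passes 120 N, or if a joint passes its speed limit or range.

## Working session

There is one attempt and no reset: what is moved stays moved. The work goes in short steps, Python scripts to look and compute and a tool call to move; the robot and the scene stay as the last step left them, time stands still between calls to the robot, and variables do not carry over. Pictures are saved under pics/ and viewed, at most 11 in all, crops included, and the job is handed in when it is done.

Besides the shell and the picture viewer there is one more tool, called after "Call:" by a JSON object that holds its "api" and its "payload", one argument or row to a line. servo_tool: Moves the arm, as the interface text tells. Its arguments: {"type":"object","properties":{"increments":{"type":"array","items":{"type":"array","items":{"type":"number"}}},"squeeze":{"type":"number"}},"required":["increments"]}

```bash
mkdir -p pics; ls; cat > h.py <<'E'
import numpy as np, cv2
from rig import manip, optics, finder
def ray(cam,uv):
    c=optics.get_calibration(cam);f=210/np.tan(np.radians(c['fov_y'])/2)
    T=np.linalg.inv(np.array(c['world_to_cam']));d=np.array([(uv[0]-c['cx'])/f,(uv[1]-c['cy'])/f,1])
    return T[:3,3],T[:3,:3]@d
def atz(cam,uv,z):
    o,d=ray(cam,uv);return o+d*(z-o[2])/d[2]
def proj(cam,p):
    c=optics.get_calibration(cam);f=210/np.tan(np.radians(c['fov_y'])/2)
    q=np.array(c['world_to_cam'])@np.r_[p,1];return np.array([f*q[0]/q[2]+c['cx'],f*q[1]/q[2]+c['cy']])
def save(cam,name):
    im=optics.get_image(cam);cv2.imwrite('pics/'+name,im[:,:,::-1]);return im
E
python3 - <<'E'
from h import *
a=save('scene','s0.png');b=save('top','t0.png')
for cam in('scene','top'):
    for l in('block','jig','stop','cup','glue','offcut'):
        print(cam,l,[(round(r['p'],2),np.round(r['box']).tolist()) for r in finder.silhouettes(l,cam)][:4],[(round(r['p'],2),np.round(r['at']).tolist()) for r in finder.tip_of(l,cam)][:4])
    for l in('block_push','stop_axis'): print(cam,l,[(round(r['p'],2),np.round(r['at']).tolist()) for r in finder.tip_of(l,cam)][:4])
print(manip.get_state())
E
```

```text
pics
scene block [(0.78, [248.0, 199.0, 49.0, 83.0]), (0.76, [344.0, 171.0, 64.0, 102.0]), (0.61, [239.0, 154.0, 33.0, 21.0])] [(0.9, [252.0, 226.0]), (0.86, [339.0, 208.0])]
scene jig [(0.63, [239.0, 302.0, 117.0, 191.0])] [(0.68, [247.0, 253.0])]
scene stop [(0.89, [233.0, 347.0, 95.0, 102.0])] [(0.57, [242.0, 342.0])]
scene cup [(0.94, [169.0, 227.0, 35.0, 45.0])] [(0.82, [173.0, 241.0])]
scene glue [(0.82, [158.0, 268.0, 40.0, 56.0])] [(0.58, [161.0, 282.0])]
scene offcut [(0.9, [310.0, 249.0, 22.0, 49.0])] [(0.68, [241.0, 345.0]), (0.66, [310.0, 250.0])]
scene block_push [(0.98, [254.0, 167.0]), (0.93, [345.0, 153.0])]
scene stop_axis [(0.96, [242.0, 328.0])]
top block [(0.84, [330.0, 206.0, 48.0, 52.0]), (0.73, [330.0, 315.0, 76.0, 77.0]), (0.69, [404.0, 228.0, 43.0, 23.0])] [(0.75, [396.0, 233.0]), (0.74, [212.0, 151.0]), (0.69, [322.0, 307.0]), (0.58, [324.0, 210.0])]
top jig [(0.75, [273.0, 185.0, 206.0, 150.0])] []
top stop [(0.59, [201.0, 141.0, 68.0, 66.0])] [(0.94, [217.0, 148.0])]
top cup [(0.57, [351.0, 140.0, 30.0, 29.0])] [(0.78, [343.0, 144.0])]
top glue [(0.76, [29
[... 254 characters left out ...]
 150.0])]
{'clock': 1.5, 'qpos': array([-1.39500511e+00,  2.75925409e-01,  1.50490377e+00, -1.29304557e-05,
        1.36069528e+00, -1.20997579e-01]), 'qd': array([ 0.00173357, -0.00079066,  0.00165055,  0.0008483 , -0.00081455,
        0.00044014]), 'effort': array([ 1.04120625e-04, -4.16656101e+01, -2.46093357e+01, -1.64371877e-04,
        3.01307919e-04, -1.49622480e-05]), 'position': array([ 0.16815708, -0.54989743,  0.239312  ]), 'ee_rot': array([ 3.42602161e-05,  9.89009542e-01,  1.47851701e-01, -5.38662040e-06]), 'contact_force': array([-0.19942558, -1.51886736,  0.39643252]), 'moment': array([-0.0170159 , -0.05641424,  0.02138905]), 'gripper_force': 0.0, 'width': 0.08521981214972958}
```

View pics/s0.png

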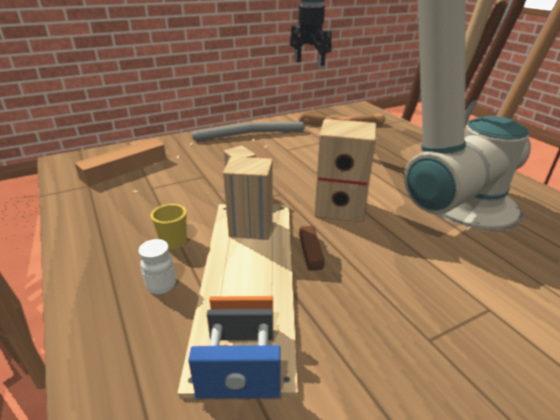

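View pics/t0.png

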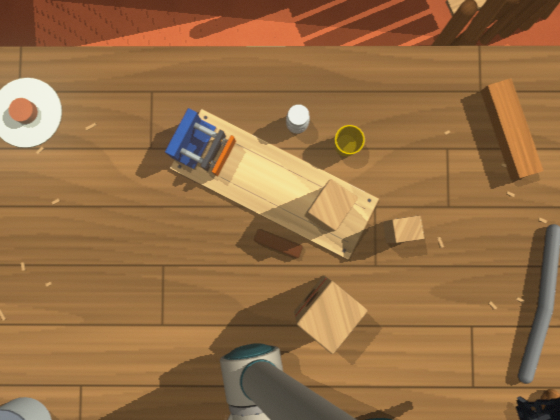

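The scene view shows the standing block on the bed (about 248,199), a bigger look-alike by the robot (344,171) and a small one behind (239,154). In the top view these are at (330,206) on the bed, (330,315) large and (408,229) small. I choose the one on the bed and check it in a crop.

```bash
python3 - <<'E'
from h import *
im=cv2.imread('pics/t0.png');c=cv2.resize(im[100:265,160:420],None,fx=3,fy=3,interpolation=cv2.INTER_CUBIC);cv2.imwrite('pics/tc.png',c)
for n,p,z in [('block top',(330,206),.172),('big',(330,315),.19),('cup',(350,140),.075),('glue',(298,119),.09),('off',(278,244),.03),('stop',(217,148),.012)]: print(n,atz('top',p,z).round(3))
for cam,p,z in[('scene',(252,226),.012),('scene',(242,342),.012),('scene',(310,250),0),('scene',(173,241),0),('scene',(161,282),0)]:print(cam,atz(cam,p,z).round(3))
for cam in('top','scene'):print(ray(cam,(280,210)))
E
```

```text
block top [ 0.546 -0.136  0.172]
big [ 0.313 -0.134  0.19 ]
cup [ 0.711 -0.194  0.075]
glue [ 0.758 -0.07   0.09 ]
off [ 0.462 -0.023  0.03 ]
stop [0.702 0.131 0.012]
scene [ 0.546 -0.15   0.012]
scene [0.692 0.134 0.012]
scene [ 0.465 -0.029  0.   ]
scene [ 0.717 -0.193  0.   ]
scene [ 0.772 -0.076  0.   ]
(array([ 0.46453453, -0.02364427,  1.34685916]), array([ 0.06142069, -0.00291566, -0.99824774]))
(array([0.83298594, 0.52534231, 0.5339979 ]), array([-0.392358  , -0.739572  , -0.54703906]))
```

View pics/tc.png

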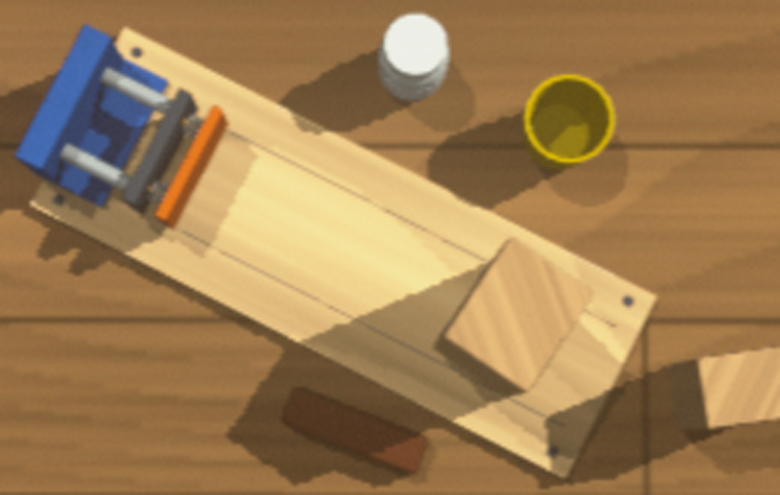

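The crop shows the mid-sized block on the bed with top corners (512,238),(592,290),(528,390),(445,340). The bed corners are (655,297),(570,478),(32,205),(123,28), and the orange pad's free edge runs (227,112)-(176,226).

```bash
python3 - <<'E'
from h import *
A=lambda p,z:atz('top',(p[0]/3+160-1/3,p[1]/3+100-1/3),z)
bed=np.array([A(p,.012) for p in[(655,297),(570,478),(32,205),(123,28)]])
print(bed.round(3),[np.linalg.norm(bed[i]-bed[(i+1)%4]).round(3) for i in range(4)])
near=(bed[0]+bed[1])/2;far=(bed[2]+bed[3])/2
u=(far-near)[:2];u/=np.linalg.norm(u);v=np.array([-u[1],u[0]])
cen=bed[:,:2].mean(0);O=cen-u*.07
print('yaw',np.degrees(np.arctan2(u[1],u[0])),'O',O,u)
J=lambda P:np.array([(P[:2]-O)@u,(P[:2]-O)@v])
T=np.array([A(p,.172) for p in[(512,238),(592,290),(528,390),(445,340)]])
print('top',T.round(3),[np.linalg.norm(T[i]-T[(i+1)%4]).round(3) for i in range(4)],'cen',T.mean(0),'jig',J(T.mean(0)))
# face -x: corners 1,2 ; +x: 0,3
e=(T[1]-T[2])[:2];f=(T[0]-T[3])[:2]
w=((T[0]+T[3]-T[1]-T[2])/2)[:2]
print('yaw x',np.degrees(np.arctan2(w[1],w[0])),'edge yaws',[np.degrees(np.arctan2(g[1],g[0]))+90 for g in(e,f)],(np.degrees(np.arctan2(*(T[3]-T[2])[1::-1]))),(np.degrees(np.arctan2(*(T[0]-T[1])[1::-1]))))
for p in[(227,112),(176,226)]: print('pad',J(A(p,.084)))
for n,p,z in[('cup',(570,118),.075),('glue',(415,45),.09),('off',(355,430),.03)]: print(n,J(A(p,z)))
# scene origin check
print('scene block foot',J(atz('scene',(252,226),.012)),'stop',J(atz('scene',(242,342),.012)),J(atz('top',(217,148),.012)))
E
```

```text
[[ 0.575 -0.271  0.012]
 [ 0.426 -0.2    0.012]
 [ 0.651  0.247  0.012]
 [ 0.802  0.173  0.012]] [np.float64(0.166), np.float64(0.501), np.float64(0.167), np.float64(0.498)]
yaw 63.122559544777516 O [ 0.5819735  -0.07496008] [0.45208354 0.8919756 ]
top [[ 0.605 -0.137  0.172]
 [ 0.567 -0.196  0.172]
 [ 0.494 -0.149  0.172]
 [ 0.53  -0.088  0.172]] [np.float64(0.069), np.float64(0.087), np.float64(0.07), np.float64(0.09)] cen [ 0.54923587 -0.1424526   0.172     ] jig [-0.07500182 -0.00131109]
yaw x 57.86986243083247 edge yaws [np.float64(57.210746217819015), np.float64(56.72138544478484)] 58.95150997989653 56.77583591548027
pad [ 0.19801825 -0.04974301]
pad [0.19214761 0.04929393]
cup [-0.04639996 -0.17047244]
glue [ 0.08908935 -0.16379798]
off [-0.00640725  0.1281043 ]
scene block foot [-0.08353018 -0.0020727 ] stop [ 0.23591366 -0.00363407] [ 0.2379612  -0.01420315]
```

```bash
cat >> h.py <<'E'
O=np.array([.582,-.075]);YB=63.1;u=np.array([np.cos(np.radians(YB)),np.sin(np.radians(YB))]);v=np.array([-u[1],u[0]])
from scipy.spatial.transform import Rotation as R
def plan(xy,z,yaw,n,g):
    s=manip.get_state();q=s['ee_rot'];r=R.from_quat([q[1],q[2],q[3],q[0]]);p=s['position'].copy()
    rt=R.from_euler('z',yaw,degrees=True)*R.from_euler('x',180,degrees=True)
    dr=(r.inv()*rt).as_rotvec(degrees=True);dp=(np.r_[xy,z]-p)/n
    for i in range(n):
        t=r.inv().apply(dp)*100; print([float(x) for x in np.r_[t.round(2),(dr/n).round(2)]]+[g])
        r=r*R.from_rotvec(dr/n,degrees=True)
def st():
    s=manip.get_state();P=s['position'];F=s['contact_force'];print('t',s['clock'],'pos',P.round(4),'jig',((P[:2]-O)@u).round(4),((P[:2]-O)@v).round(4),'F',F.round(1),'Fu',(F[:2]@u).round(2),'w',s['width'])
E
python3 - <<'E'
from h import *
b=np.radians(57.5);d=np.array([np.cos(b),np.sin(b)])
plan(np.array([.549,-.1425])-.1*d,.19,57.5,15,0)
E
```

```text
[2.72, -1.42, 0.33, 0.0, 0.0, -2.7, 0]
[2.78, -1.29, 0.33, 0.0, 0.0, -2.7, 0]
[2.84, -1.16, 0.33, 0.0, 0.0, -2.7, 0]
[2.89, -1.03, 0.33, 0.0, 0.0, -2.7, 0]
[2.93, -0.89, 0.33, 0.0, 0.0, -2.7, 0]
[2.97, -0.75, 0.33, 0.0, 0.0, -2.7, 0]
[3.0, -0.61, 0.33, 0.0, 0.0, -2.7, 0]
[3.03, -0.47, 0.33, 0.0, 0.0, -2.7, 0]
[3.05, -0.32, 0.33, 0.0, 0.0, -2.7, 0]
[3.06, -0.18, 0.33, 0.0, 0.0, -2.7, 0]
[3.06, -0.03, 0.33, 0.0, 0.0, -2.7, 0]
[3.06, 0.11, 0.33, 0.0, 0.0, -2.7, 0]
[3.05, 0.25, 0.33, 0.0, 0.0, -2.7, 0]
[3.04, 0.4, 0.33, 0.0, 0.0, -2.7, 0]
[3.02, 0.54, 0.33, 0.0, 0.0, -2.7, 0]
```

Call:
{"api": "servo_tool", "payload": {
  "increments": [
    [2.7,-1.4,0,0,0,-2.7,0],
    [2.8,-1.3,0,0,0,-2.7,0],
    [2.8,-1.2,0,0,0,-2.7,0],
    [2.9,-1.0,0,0,0,-2.7,0],
    [2.9,-0.9,0,0,0,-2.7,0]
  ]
}}

```text
clock: 2.0
position: [0.2774, -0.4414, 0.2394]
ee_rot: [0.0, 0.965, 0.264, 0.0]
contact_force: [0.8, -0.8, -0.0]
width: 0.0423
gripper_force: 0.0
```

Call:
{"api": "servo_tool", "payload": {
  "increments": [
    [3.0,-0.8,0,0,0,-2.7,0],
    [3.0,-0.6,0,0,0,-2.7,0],
    [3.0,-0.5,0,0,0,-2.7,0],
    [3.0,-0.3,0,0,0,-2.7,0],
    [3.1,-0.2,0,0,0,-2.7,0]
  ]
}}

```text
clock: 2.5
position: [0.3859, -0.3332, 0.2394]
ee_rot: [0.0, 0.927, 0.375, 0.0]
contact_force: [0.2, 0.3, -0.8]
width: 0.0429
gripper_force: 0.0
```

Call:
{"api": "servo_tool", "payload": {
  "increments": [
    [3.0,0,0.5,0,0,-2.7,0],
    [3.0,0.1,1.0,0,0,-2.7,0],
    [3.0,0.3,1.0,0,0,-2.7,0],
    [2.8,0.4,1.0,0,0,-2.7,0],
    [2.5,0.5,0.5,0,0,-2.7,0]
  ]
}}

```text
clock: 3.0
position: [0.4892, -0.2327, 0.1985]
ee_rot: [-0.0, 0.876, 0.482, -0.0]
contact_force: [0.4, 0.5, -0.9]
width: 0.0427
gripper_force: 0.0
```

```bash
python3 - <<'E'
from h import *
st()
b=np.radians(57.5);d=np.array([np.cos(b),np.sin(b)])
plan(np.array([.549,-.1425])-.07*d,.144,57.5,5,0)
save('wrist','w0.png')
E
```

```text
t 3.0 pos [ 0.4892 -0.2327  0.1985] jig -0.1826 0.0114 F [ 0.4  0.5 -0.9] Fu 0.63 w 0.04266283975203935
[0.76, 0.04, 1.09, -0.01, -0.0, 0.03, 0]
[0.76, 0.04, 1.09, -0.01, -0.0, 0.03, 0]
[0.76, 0.04, 1.09, -0.01, -0.0, 0.03, 0]
[0.76, 0.04, 1.09, -0.01, -0.0, 0.03, 0]
[0.76, 0.04, 1.09, -0.01, -0.0, 0.03, 0]
```

View pics/w0.png

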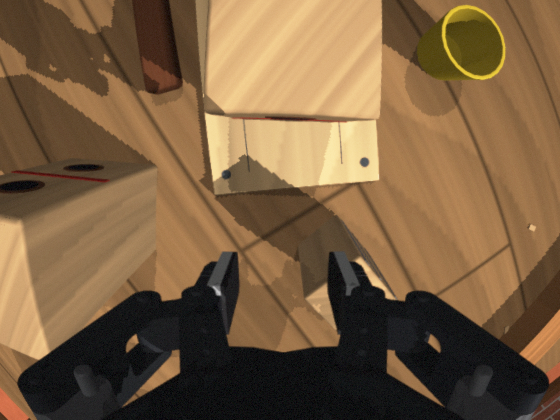

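The wrist view shows the block's top edge of the socketed face at (205,116)-(382,119), nearly square to the gripper and about 10 px right of its centre. I'll trim by 3 mm in the approach.

Call:
{"api": "servo_tool", "payload": {
  "increments": [
    [0.8,0.1,1.1,0,0,0,0],
    [0.8,0.1,1.1,0,0,0,0],
    [0.8,0.1,1.1,0,0,0,0],
    [0.8,0.1,1.1,0,0,0,0],
    [0.6,0.1,1.0,0,0,0,0]
  ]
}}

```text
clock: 3.55
position: [0.5133, -0.2044, 0.1441]
ee_rot: [-0.0, 0.877, 0.481, -0.0]
contact_force: [-0.5, -0.4, -0.4]
width: 0.0427
gripper_force: 0.0
```

Call:
{"api": "servo_tool", "payload": {
  "increments": [
    [0.3,0,0,0,0,0,0],
    [0.3,0,0,0,0,0,0],
    [0.3,0,0,0,0,0,0],
    [0.3,0,0,0,0,0,0],
    [0.3,0,0,0,0,0,0]
  ]
}}

```text
clock: 4.05
position: [0.5217, -0.1921, 0.1458]
ee_rot: [0.0, 0.877, 0.481, 0.0]
contact_force: [0.2, -0.1, 0.2]
width: 0.0428
gripper_force: 0.0
```

Call:
{"api": "servo_tool", "payload": {
  "increments": [
    [0.3,0,0,0,0,0,0],
    [0.3,0,0,0,0,0,0],
    [0.3,0,0,0,0,0,0],
    [0.3,0,0,0,0,0,0],
    [0.3,0,0,0,0,0,0]
  ]
}}

```text
clock: 4.55
position: [0.5296, -0.1798, 0.1456]
ee_rot: [0.001, 0.877, 0.481, -0.0]
contact_force: [-1.9, -3.0, 1.4]
width: 0.0426
gripper_force: 1.1
```

Call:
{"api": "servo_tool", "payload": {
  "increments": [
    [0.3,0,0,0,0,0,0],
    [0.3,0,0,0,0,0,0],
    [0.3,0,0,0,0,0,0],
    [0.3,0,0,0,0,0,0],
    [0.3,0,0,0,0,0,0]
  ]
}}

```text
clock: 5.05
position: [0.5377, -0.1664, 0.1453]
ee_rot: [-0.0, 0.877, 0.481, 0.0]
contact_force: [-1.7, -1.3, 2.2]
width: 0.0426
gripper_force: 0.9
```

```bash
python3 - <<'E'
from h import *
st();save('wrist','w1.png')
E
```

```text
t 5.05 pos [ 0.5377 -0.1664  0.1453] jig -0.1016 -0.0018 F [-1.7 -1.3  2.2] Fu -1.98 w 0.04262382499450138
```

View pics/w1.png

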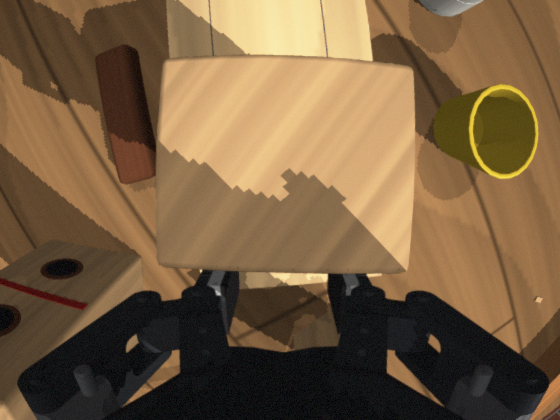

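The block top (160–413, 57–272) is tilting, with both fingers on the face and about 2 N. Continue pushing.

Call:
{"api": "servo_tool", "payload": {
  "increments": [
    [0.35,0,0,0,0,0,0],
    [0.35,0,0,0,0,0,0],
    [0.35,0,0,0,0,0,0],
    [0.35,0,0,0,0,0,0],
    [0.35,0,0,0,0,0,0]
  ]
}}

```text
clock: 5.6
position: [0.547, -0.1515, 0.1452]
ee_rot: [-0.0, 0.877, 0.481, 0.0]
contact_force: [-0.8, -0.8, 0.1]
width: 0.0425
gripper_force: 0.4
```

Call:
{"api": "servo_tool", "payload": {
  "increments": [
    [0.35,0,0,0,0,0,0],
    [0.35,0,0,0,0,0,0],
    [0.35,0,0,0,0,0,0],
    [0.35,0,0,0,0,0,0],
    [0.35,0,0,0,0,0,0]
  ]
}}

```text
clock: 6.1
position: [0.5564, -0.1368, 0.1452]
ee_rot: [-0.0, 0.877, 0.481, -0.0]
contact_force: [-0.2, -0.1, 0.4]
width: 0.0428
gripper_force: 0.0
```

Force is gone, so it has probably fallen. Let me look and retract.

Call:
{"api": "servo_tool", "payload": {
  "increments": [
    [-2,0,-1,0,0,0,0],
    [-3,0,-1,0,0,0,0],
    [-3,0,-1,0,0,0,0],
    [-3,0,-1,0,0,0,0],
    [-2,0,0,0,0,0,0]
  ]
}}

```text
clock: 6.6
position: [0.4864, -0.2487, 0.1868]
ee_rot: [0.002, 0.877, 0.481, 0.0]
contact_force: [0.9, -0.6, -0.4]
width: 0.0431
gripper_force: 0.0
```

```bash
python3 - <<'E'
from h import *
st();save('top','t1.png')
print([(r['p'],r['box']) for r in finder.silhouettes('block','top')])
im=cv2.imread('pics/t1.png');c=cv2.resize(im[100:265,160:420],None,fx=3,fy=3,interpolation=cv2.INTER_CUBIC);cv2.imwrite('pics/tc1.png',c)
E
```

```text
t 6.6 pos [ 0.4864 -0.2487  0.1868] jig -0.1981 0.0067 F [ 0.9 -0.6 -0.4] Fu -0.15 w 0.04305655299222803
[(0.96, [286.4, 178.8, 73.5, 68.7]), (0.78, [327.9, 311.4, 70.1, 69.2]), (0.63, [297.6, 121.8, 26.2, 29.5])]
```

View pics/tc1.png

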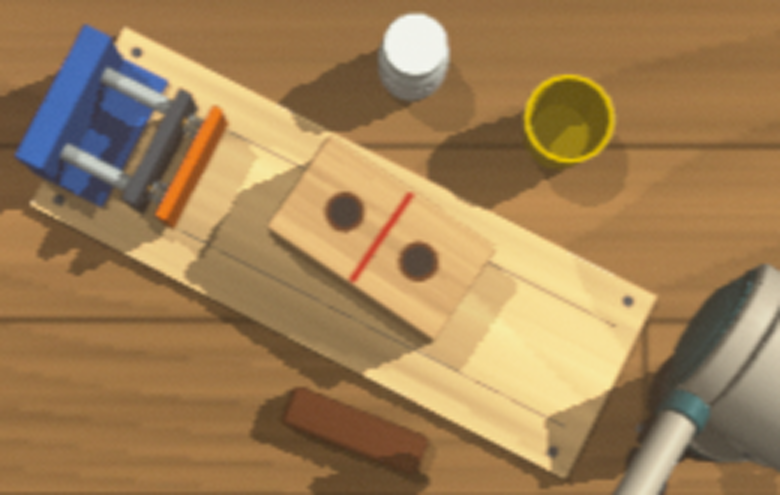

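It lies sockets up on the bed, slightly askew, with top corners at (325,138),(495,247),(432,342),(270,228).

```bash
python3 - <<'E'
from h import *
A=lambda p,z:atz('top',(p[0]/3+160-1/3,p[1]/3+100-1/3),z)
J=lambda P:np.array([(P[:2]-O)@u,(P[:2]-O)@v])
T=np.array([J(A(p,.087)) for p in[(325,138),(495,247),(432,342),(270,228)]])
print(T.round(4),T.mean(0));L=(T[0]+T[3]-T[1]-T[2])/2;W=(T[3]+T[2]-T[0]-T[1])/2
print(np.linalg.norm(L),np.linalg.norm(W),np.degrees(np.arctan2(L[1],L[0])),np.degrees(np.arctan2(-W[0],W[1])))
plan(O+u*-.08+v*(-.004),.10,YB,10,-0.2)
E
```

```text
[[ 0.119  -0.0658]
 [-0.0392 -0.0494]
 [-0.0289  0.0397]
 [ 0.125   0.0174]] [ 0.04399193 -0.01453591]
0.15727236991930413 0.08653689165042827 -7.064856014208234 -5.401680926770691
[1.19, -0.01, 0.86, 0.0, 0.01, -0.58, -0.2]
[1.19, 0.01, 0.86, 0.0, 0.01, -0.58, -0.2]
[1.19, 0.02, 0.86, 0.0, 0.01, -0.58, -0.2]
[1.19, 0.03, 0.86, 0.0, 0.01, -0.58, -0.2]
[1.19, 0.04, 0.86, 0.0, 0.01, -0.58, -0.2]
[1.19, 0.05, 0.86, 0.0, 0.01, -0.58, -0.2]
[1.19, 0.07, 0.86, 0.0, 0.01, -0.58, -0.2]
[1.19, 0.08, 0.86, 0.0, 0.01, -0.58, -0.2]
[1.19, 0.09, 0.86, 0.0, 0.01, -0.58, -0.2]
[1.19, 0.1, 0.86, 0.0, 0.01, -0.58, -0.2]
```

```bash
python3 - <<'E'
from h import *
plan(O+u*.046+v*(-.098),.187,YB+90,15,-0.8)
E
```

```text
[1.69, 0.54, -0.01, -0.0, 0.01, -6.38, -0.8]
[1.62, 0.72, -0.01, -0.0, 0.01, -6.38, -0.8]
[1.53, 0.9, -0.01, -0.0, 0.01, -6.38, -0.8]
[1.42, 1.06, -0.01, -0.0, 0.01, -6.38, -0.8]
[1.3, 1.21, -0.01, -0.0, 0.01, -6.38, -0.8]
[1.15, 1.35, -0.01, -0.0, 0.01, -6.38, -0.8]
[1.0, 1.47, -0.01, -0.0, 0.01, -6.38, -0.8]
[0.83, 1.57, -0.01, -0.0, 0.01, -6.38, -0.8]
[0.65, 1.65, -0.01, -0.0, 0.01, -6.38, -0.8]
[0.46, 1.71, -0.01, -0.0, 0.01, -6.38, -0.8]
[0.27, 1.76, -0.01, -0.0, 0.01, -6.38, -0.8]
[0.07, 1.77, -0.01, -0.0, 0.01, -6.38, -0.8]
[-0.13, 1.77, -0.01, -0.0, 0.01, -6.38, -0.8]
[-0.32, 1.75, -0.01, -0.0, 0.01, -6.38, -0.8]
[-0.52, 1.7, -0.01, -0.0, 0.01, -6.38, -0.8]
```

Call:
{"api": "servo_tool", "payload": {
  "increments": [
    [1.7,0.5,0,0,0,-6.4,-0.8],
    [1.6,0.7,0,0,0,-6.4,-0.8],
    [1.5,0.9,0,0,0,-6.4,-0.8],
    [1.4,1.1,0,0,0,-6.4,-0.8],
    [1.3,1.2,0,0,0,-6.4,-0.8]
  ]
}}

```text
clock: 7.2
position: [0.555, -0.1885, 0.1849]
ee_rot: [-0.0, 0.708, 0.706, 0.0]
contact_force: [-0.7, 0.0, 0.6]
width: 0.0768
gripper_force: 0.0
```

Call:
{"api": "servo_tool", "payload": {
  "increments": [
    [1.2,1.4,0,0,0,-6.4,-0.8],
    [1.0,1.5,0,0,0,-6.4,-0.8],
    [0.8,1.6,0,0,0,-6.4,-0.8],
    [0.7,1.6,0,0,0,-6.4,-0.8],
    [0.5,1.7,0,0,0,-6.4,-0.8]
  ]
}}

```text
clock: 7.7
position: [0.6229, -0.1302, 0.1848]
ee_rot: [-0.001, 0.486, 0.874, 0.0]
contact_force: [-0.5, -0.5, -0.7]
width: 0.0769
gripper_force: 0.0
```

Call:
{"api": "servo_tool", "payload": {
  "increments": [
    [0.3,1.8,0,0,0,-6.4,-0.8],
    [0.1,1.8,0,0,0,-6.4,-0.8],
    [-0.1,1.8,0,0,0,-6.4,-0.8],
    [-0.3,1.8,0,0,0,-6.4,-0.8],
    [-0.5,1.7,0,0,0,-6.4,-0.8]
  ]
}}

```text
clock: 8.2
position: [0.6909, -0.0707, 0.1846]
ee_rot: [-0.001, 0.226, 0.974, 0.0]
contact_force: [0.1, -0.5, 0.5]
width: 0.0769
gripper_force: 0.0
```

```bash
python3 - <<'E'
from h import *
save('wrist','w2.png');st()
plan(O+u*.046+v*(-.096),.043,YB+90,10,-0.8)
E
```

```text
t 8.25 pos [ 0.6932 -0.0686  0.1845] jig 0.056 -0.0963 F [2.6 1.3 0.6] Fu 2.37 w 0.07710719183271561
[0.01, -0.11, 1.41, 0.02, 0.0, 0.1, -0.8]
[0.01, -0.1, 1.41, 0.02, 0.0, 0.1, -0.8]
[0.01, -0.1, 1.41, 0.02, 0.0, 0.1, -0.8]
[0.0, -0.1, 1.41, 0.02, 0.0, 0.1, -0.8]
[0.0, -0.1, 1.41, 0.02, 0.0, 0.1, -0.8]
[0.0, -0.1, 1.41, 0.02, 0.0, 0.1, -0.8]
[0.0, -0.1, 1.41, 0.02, 0.0, 0.1, -0.8]
[0.0, -0.1, 1.41, 0.02, 0.0, 0.1, -0.8]
[0.0, -0.1, 1.41, 0.02, 0.0, 0.1, -0.8]
[0.0, -0.1, 1.41, 0.02, 0.0, 0.1, -0.8]
```

View pics/w2.png

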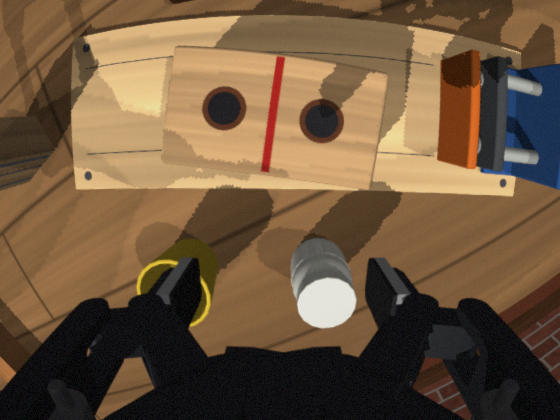

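The wrist view shows the lying block (165–387, 47–188), its red line at x≈272, the jar at (325,297) and the cup at (175,285). Both are outboard of my descent spot by calculation (jar edge at −136 mm, fingers at −107 mm).

Call:
{"api": "servo_tool", "payload": {
  "increments": [
    [0,-0.2,0.7,0,0,0.2,-0.8],
    [0,-0.2,1.5,0,0,0.2,-0.8],
    [0,-0.2,1.5,0,0,0.2,-0.8],
    [0,-0.2,1.5,0,0,0.2,-0.8],
    [0,-0.2,1.5,0,0,0.2,-0.8]
  ]
}}

```text
clock: 8.75
position: [0.6843, -0.0823, 0.117]
ee_rot: [-0.001, 0.239, 0.971, -0.0]
contact_force: [-0.1, 0.1, -0.5]
width: 0.0772
gripper_force: 0.0
```

Call:
{"api": "servo_tool", "payload": {
  "increments": [
    [0,0,1.5,0,0,0,-0.8],
    [0,0,1.5,0,0,0,-0.8],
    [0,0,1.5,0,0,0,-0.8],
    [0,0,1.5,0,0,0,-0.8],
    [0,0,1.5,0,0,0,-0.8]
  ]
}}

```text
clock: 9.25
position: [0.6853, -0.082, 0.0421]
ee_rot: [-0.0, 0.238, 0.971, -0.0]
contact_force: [1.0, 0.7, 0.5]
width: 0.0766
gripper_force: 0.0
```

```bash
python3 - <<'E'
from h import *
st()
plan(O+u*.046+v*(-.08),.043,YB+90,5,-0.8)
E
```

```text
t 9.25 pos [ 0.6853 -0.082   0.0421] jig 0.0404 -0.0953 F [1.  0.7 0.5] Fu 1.01 w 0.07664676406798503
[0.31, 0.11, -0.02, -0.0, -0.0, -0.13, -0.8]
[0.31, 0.11, -0.02, -0.0, -0.0, -0.13, -0.8]
[0.31, 0.11, -0.02, -0.0, -0.0, -0.13, -0.8]
[0.31, 0.11, -0.02, -0.0, -0.0, -0.13, -0.8]
[0.31, 0.11, -0.02, -0.0, -0.0, -0.13, -0.8]
```

Call:
{"api": "servo_tool", "payload": {
  "increments": [
    [0.3,0.1,0,0,0,0,-0.8],
    [0.3,0.1,0,0,0,-0.2,-0.8],
    [0.3,0.1,0,0,0,-0.2,-0.8],
    [0.3,0,0,0,0,-0.2,-0.8],
    [0.3,0,0,0,0,0,-0.8]
  ]
}}

```text
clock: 9.75
position: [0.6749, -0.0724, 0.0444]
ee_rot: [0.002, 0.233, 0.973, 0.0]
contact_force: [2.8, -1.0, 0.2]
width: 0.0769
gripper_force: 0.0
```

Call:
{"api": "servo_tool", "payload": {
  "increments": [
    [0.3,0,0,0,0,0,-0.8],
    [0.3,0,0,0,0,0,-0.8],
    [0.3,0,0,0,0,0,-0.8],
    [0.3,0,0,0,0,0,-0.8],
    [0.2,0,0,0,0,0,-0.8]
  ]
}}

```text
clock: 10.25
position: [0.661, -0.0658, 0.0433]
ee_rot: [-0.0, 0.233, 0.973, 0.0]
contact_force: [2.3, 0.0, -0.1]
width: 0.0767
gripper_force: 0.0
```

Call:
{"api": "servo_tool", "payload": {
  "increments": [
    [0.2,0,0,0,0,0,-0.8],
    [0.2,0,0,0,0,0,-0.8],
    [0.2,0,0,0,0,0,-0.8],
    [0.2,0,0,0,0,0,-0.8],
    [0,0,0,0,0,0,-0.8]
  ]
}}

```text
clock: 10.75
position: [0.6537, -0.0624, 0.0433]
ee_rot: [-0.0, 0.232, 0.973, -0.0]
contact_force: [3.0, -1.5, -0.5]
width: 0.0771
gripper_force: 0.0
```

```bash
python3 - <<'E'
from h import *
st()
E
```

```text
t 10.75 pos [ 0.6537 -0.0624  0.0433] jig 0.0437 -0.0583 F [ 3.  -1.5 -0.5] Fu 0.0 w 0.07709118669436803
```

Call:
{"api": "servo_tool", "payload": {
  "increments": [
    [0.1,0,0,0,0,0,-0.8],
    [0.1,0,0,0,0,0,-0.8],
    [0,0,0,0,0,0,-0.8],
    [-1,0,0,0,0,0,-0.8],
    [-2,0,0,0,0,0,-0.8]
  ]
}}

```text
clock: 11.25
position: [0.6773, -0.0741, 0.0429]
ee_rot: [-0.002, 0.232, 0.973, 0.0]
contact_force: [0.4, 0.6, 0.4]
width: 0.077
gripper_force: 0.0
```

Call:
{"api": "servo_tool", "payload": {
  "increments": [
    [0,0,-3,0,0,0,-0.5],
    [0,0,-3,0,0,0,0],
    [0,0,-3,0,0,0,0],
    [0,0,-3,0,0,0,0],
    [0,0,-2,0,0,0,0]
  ]
}}

```text
clock: 11.75
position: [0.6794, -0.0749, 0.1854]
ee_rot: [0.0, 0.233, 0.973, 0.0]
contact_force: [0.5, 0.2, -0.5]
width: 0.0426
gripper_force: 0.0
```

```bash
python3 - <<'E'
from h import *
st();plan(O+u*-.08,.187,YB,15,0)
E
```

```text
t 11.75 pos [ 0.6794 -0.0749  0.1854] jig 0.0441 -0.0868 F [ 0.5  0.2 -0.5] Fu 0.45 w 0.042632133604683396
[0.58, -0.83, -0.01, 0.0, -0.0, 6.0, 0]
[0.49, -0.88, -0.01, 0.0, -0.0, 6.0, 0]
[0.39, -0.93, -0.01, 0.0, -0.0, 6.0, 0]
[0.29, -0.97, -0.01, 0.0, -0.0, 6.0, 0]
[0.19, -0.99, -0.01, 0.0, -0.0, 6.0, 0]
[0.09, -1.01, -0.01, 0.0, -0.0, 6.0, 0]
[-0.02, -1.01, -0.01, 0.0, -0.0, 6.0, 0]
[-0.12, -1.0, -0.01, 0.0, -0.0, 6.0, 0]
[-0.23, -0.98, -0.01, 0.0, -0.0, 6.0, 0]
[-0.33, -0.95, -0.01, 0.0, -0.0, 6.0, 0]
[-0.43, -0.91, -0.01, 0.0, -0.0, 6.0, 0]
[-0.52, -0.87, -0.01, 0.0, -0.0, 6.0, 0]
[-0.61, -0.81, -0.01, 0.0, -0.0, 6.0, 0]
[-0.69, -0.74, -0.01, 0.0, -0.0, 6.0, 0]
[-0.76, -0.66, -0.01, 0.0, -0.0, 6.0, 0]
```

Call:
{"api": "servo_tool", "payload": {
  "increments": [
    [0.6,-0.8,0,0,0,6,0],
    [0.5,-0.9,0,0,0,6,0],
    [0.4,-0.9,0,0,0,6,0],
    [0.3,-1.0,0,0,0,6,0],
    [0.2,-1.0,0,0,0,6,0]
  ]
}}

```text
clock: 12.25
position: [0.6331, -0.0984, 0.1828]
ee_rot: [-0.001, 0.478, 0.878, -0.0]
contact_force: [-1.0, -0.0, -0.5]
width: 0.0427
gripper_force: 0.0
```

Call:
{"api": "servo_tool", "payload": {
  "increments": [
    [0.1,-1.0,0,0,0,6,0],
    [0,-1.0,0,0,0,6,0],
    [-0.1,-1.0,0,0,0,6,0],
    [-0.2,-1.0,0,0,0,6,0],
    [-0.3,-1.0,0,0,0,6,0]
  ]
}}

```text
clock: 12.75
position: [0.5878, -0.1211, 0.1828]
ee_rot: [-0.001, 0.689, 0.725, -0.0]
contact_force: [0.1, -0.6, 0.4]
width: 0.0426
gripper_force: 0.0
```

Call:
{"api": "servo_tool", "payload": {
  "increments": [
    [-0.4,-0.9,0,0,0,6,0],
    [-0.5,-0.9,0,0,0,6,0],
    [-0.6,-0.8,0,0,0,6,0],
    [-0.7,-0.7,0,0,0,6,0],
    [-0.8,-0.7,0,0,0,6,0]
  ]
}}

```text
clock: 13.25
position: [0.5431, -0.1448, 0.1829]
ee_rot: [-0.001, 0.853, 0.521, -0.001]
contact_force: [0.4, 0.5, 0.5]
width: 0.0424
gripper_force: 0.0
```

```bash
python3 - <<'E'
from h import *
st();save('top','t2.png');save('wrist','w3.png')
st();plan(O+u*-.08,.045,YB,10,0)
im=cv2.imread('pics/t2.png');c=cv2.resize(im[100:265,160:420],None,fx=3,fy=3,interpolation=cv2.INTER_CUBIC)
w=cv2.imread('pics/w3.png');cv2.imwrite('pics/c2.png',np.hstack([c[:,:480],cv2.resize(w[:,100:460],(300,350))[:,:] if 0 else np.pad(cv2.resize(w[:,140:420],(320,480)),((0,15),(0,0),(0,0)))]))
E
```

```text
t 13.25 pos [ 0.5431 -0.1448  0.1829] jig -0.0798 0.0031 F [0.4 0.5 0.5] Fu 0.66 w 0.04242458468771928
t 13.35 pos [ 0.5425 -0.145   0.183 ] jig -0.0803 0.0036 F [-0.1  0.  -0.7] Fu -0.05 w 0.042422722688143184
[0.0, 0.04, 1.38, -0.02, 0.0, -0.0, 0]
[0.0, 0.04, 1.38, -0.02, 0.0, -0.0, 0]
[0.0, 0.04, 1.38, -0.02, 0.0, -0.0, 0]
[0.0, 0.04, 1.38, -0.02, 0.0, -0.0, 0]
[0.0, 0.04, 1.38, -0.02, 0.0, -0.0, 0]
[0.0, 0.04, 1.38, -0.02, 0.0, -0.0, 0]
[0.0, 0.04, 1.38, -0.02, 0.0, -0.0, 0]
[0.0, 0.04, 1.38, -0.02, 0.0, -0.0, 0]
[0.0, 0.04, 1.38, -0.02, 0.0, -0.0, 0]
[0.0, 0.04, 1.38, -0.02, 0.0, -0.0, 0]
```

View pics/c2.png

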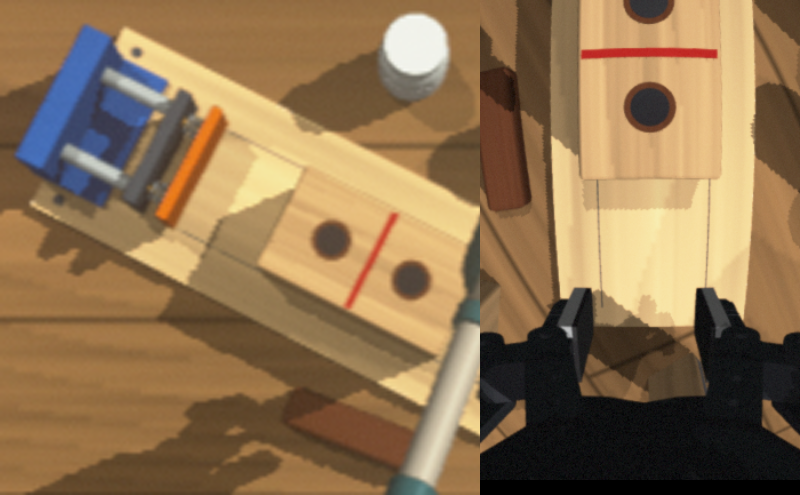

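The top crop shows the block now square to the pad and within the lane. The wrist crop shows it centred (580–720 against lines at ~598/707). Descend behind the foot end.

Call:
{"api": "servo_tool", "payload": {
  "increments": [
    [0,0.1,1.3,0,0,0,0],
    [0,0.1,1.4,0,0,0,0],
    [0,0.1,1.4,0,0,0,0],
    [0,0,1.4,0,0,0,0],
    [0,0,1.4,0,0,0,0]
  ]
}}

```text
clock: 13.85
position: [0.5468, -0.1458, 0.1125]
ee_rot: [-0.001, 0.852, 0.524, -0.0]
contact_force: [0.4, -0.0, -0.5]
width: 0.0428
gripper_force: 0.0
```

Call:
{"api": "servo_tool", "payload": {
  "increments": [
    [0,0,1.4,0,0,0,0],
    [0,0,1.4,0,0,0,0],
    [0,0,1.4,0,0,0,0],
    [0,0,1.4,0,0,0,0],
    [0,0,1.3,0,0,0,0]
  ]
}}

```text
clock: 14.35
position: [0.5466, -0.1458, 0.0435]
ee_rot: [-0.001, 0.852, 0.524, -0.0]
contact_force: [0.3, 0.6, -0.3]
width: 0.0427
gripper_force: 0.0
```

Call:
{"api": "servo_tool", "payload": {
  "increments": [
    [0.4,0,0,0,0,0,0],
    [0.5,0,0,0,0,0,0],
    [0.5,0,0,0,0,0,0],
    [0.4,0,0,0,0,0,0],
    [0.3,0,0,0,0,0,0]
  ]
}}

```text
clock: 14.85
position: [0.5568, -0.1272, 0.0459]
ee_rot: [0.001, 0.852, 0.524, 0.0]
contact_force: [-1.0, -0.5, -0.1]
width: 0.0427
gripper_force: 0.0
```

Call:
{"api": "servo_tool", "payload": {
  "increments": [
    [0.3,0,0,0,0,0,0],
    [0.3,0,0,0,0,0,0],
    [0.3,0,0,0,0,0,0],
    [0.3,0,0,0,0,0,0],
    [0.3,0,0,0,0,0,0]
  ]
}}

```text
clock: 15.35
position: [0.5628, -0.1148, 0.0454]
ee_rot: [0.0, 0.852, 0.523, -0.001]
contact_force: [-1.3, -2.3, 1.6]
width: 0.0428
gripper_force: 0.0
```

```bash
python3 - <<'E'
from h import *
st()
E
```

```text
t 15.35 pos [ 0.5628 -0.1148  0.0454] jig -0.0442 -0.0009 F [-1.3 -2.3  1.6] Fu -2.67 w 0.04280212117273921
```

Call:
{"api": "servo_tool", "payload": {
  "increments": [
    [0.3,0,0,0,0,0,0],
    [0.4,0,0,0,0,0,0],
    [0.4,0,0,0,0,0,0],
    [0.4,0,0,0,0,0,0],
    [0.4,0,0,0,0,0,0]
  ]
}}

```text
clock: 15.85
position: [0.5717, -0.097, 0.0453]
ee_rot: [0.0, 0.852, 0.523, -0.0]
contact_force: [-2.4, -3.8, 2.1]
width: 0.0426
gripper_force: 0.0
```

Call:
{"api": "servo_tool", "payload": {
  "increments": [
    [0.4,0,0,0,0,0,0],
    [0.4,0,0,0,0,0,0],
    [0.4,0,0,0,0,0,0],
    [0.4,0,0,0,0,0,0],
    [0.4,0,0,0,0,0,0]
  ]
}}

```text
clock: 16.35
position: [0.5807, -0.0791, 0.0453]
ee_rot: [0.0, 0.852, 0.523, -0.0]
contact_force: [-2.1, -3.0, 1.3]
width: 0.0426
gripper_force: 0.0
```

Call:
{"api": "servo_tool", "payload": {
  "increments": [
    [0.3,0,0,0,0,0,0],
    [0.3,0,0,0,0,0,0],
    [0.3,0,0,0,0,0,0],
    [0.2,0,0,0,0,0,0],
    [0.1,0,0,0,0,0,0]
  ]
}}

```text
clock: 16.85
position: [0.5861, -0.0685, 0.0453]
ee_rot: [0.0, 0.852, 0.523, -0.0]
contact_force: [-2.1, -4.5, 1.7]
width: 0.0425
gripper_force: 0.0
```

```bash
python3 - <<'E'
from h import *
st();save('wrist','w4.png');save('top','t3.png');st()
im=cv2.imread('pics/t3.png');c=cv2.resize(im[100:200,160:300],None,fx=4,fy=4,interpolation=cv2.INTER_CUBIC)
w=cv2.imread('pics/w4.png');cv2.imwrite('pics/c3.png',np.hstack([c,np.pad(cv2.resize(w[:280,180:380],(240,336)),((0,64),(0,0),(0,0)))]))
E
```

```text
t 16.85 pos [ 0.5861 -0.0685  0.0453] jig 0.0076 -0.0007 F [-2.1 -4.5  1.7] Fu -4.97 w 0.04253015021182766
t 16.95 pos [ 0.5862 -0.0684  0.0453] jig 0.0077 -0.0007 F [-1.5 -2.1  2.1] Fu -2.54 w 0.04267150014828368
```

View pics/c3.png

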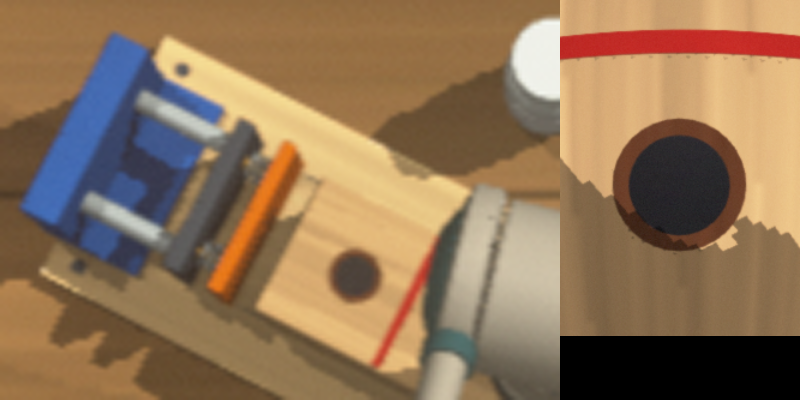

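The block front edge (320,180)-(258,307) is parallel to the pad's edge, with about 15 mm of gap left. Sliding takes ~3.5–4 N. I'll approach slowly and feel for the spring.

Call:
{"api": "servo_tool", "payload": {
  "increments": [
    [0.2,0,0,0,0,0,0],
    [0.2,0,0,0,0,0,0],
    [0.2,0,0,0,0,0,0],
    [0.2,0,0,0,0,0,0],
    [0.2,0,0,0,0,0,0]
  ]
}}

```text
clock: 17.45
position: [0.5906, -0.0596, 0.0452]
ee_rot: [-0.0, 0.852, 0.523, -0.0]
contact_force: [-1.9, -2.8, 1.4]
width: 0.0429
gripper_force: 0.0
```

Call:
{"api": "servo_tool", "payload": {
  "increments": [
    [0.1,0,0,0,0,0,0],
    [0.1,0,0,0,0,0,0],
    [0.1,0,0,0,0,0,0],
    [0.1,0,0,0,0,0,0],
    [0.1,0,0,0,0,0,0]
  ]
}}

```text
clock: 17.95
position: [0.5928, -0.0553, 0.0452]
ee_rot: [-0.0, 0.852, 0.523, -0.0]
contact_force: [-2.2, -3.1, 0.1]
width: 0.0423
gripper_force: 0.0
```

Call:
{"api": "servo_tool", "payload": {
  "increments": [
    [0.1,0,0,0,0,0,0],
    [0.1,0,0,0,0,0,0],
    [0.1,0,0,0,0,0,0],
    [0,0,0,0,0,0,0],
    [0,0,0,0,0,0,0]
  ]
}}

```text
clock: 18.45
position: [0.5943, -0.0524, 0.0452]
ee_rot: [-0.0, 0.852, 0.523, 0.0]
contact_force: [-0.6, -1.6, 0.4]
width: 0.0424
gripper_force: 0.0
```

```bash
python3 - <<'E'
from h import *
st();save('scene','s3.png');im=cv2.imread('pics/s3.png');cv2.imwrite('pics/s3c.png',cv2.resize(im[230:400,160:320],None,fx=3.5,fy=3.5,interpolation=cv2.INTER_CUBIC))
E
```

```text
t 18.45 pos [ 0.5943 -0.0524  0.0452] jig 0.0257 -0.0007 F [-0.6 -1.6  0.4] Fu -1.75 w 0.04243944486836591
```

Call:
{"api": "servo_tool", "payload": {
  "increments": [
    [0.1,0,0,0,0,0,0],
    [0.1,0,0,0,0,0,0],
    [0.1,0,0,0,0,0,0],
    [0,0,0,0,0,0,0],
    [0,0,0,0,0,0,0]
  ]
}}

```text
clock: 19.0
position: [0.5956, -0.0498, 0.0452]
ee_rot: [-0.0, 0.852, 0.523, 0.0]
contact_force: [-0.3, -2.2, -0.4]
width: 0.0426
gripper_force: 0.0
```

```bash
python3 - <<'E'
from h import *
F=[]
for i in range(6):
    optics.get_image('scene');F.append((manip.get_state()['contact_force'][:2]@u).round(1))
st();print(F)
save('top','t4.png');save('scene','s4.png')
t=cv2.imread('pics/t4.png')[100:190,160:260];s=cv2.imread('pics/s4.png')[260:370,180:300]
cv2.imwrite('pics/c4.png',np.hstack([cv2.resize(t,(400,360),interpolation=2),cv2.resize(s,(393,360),interpolation=2)]))
E
```

```text
t 19.3 pos [ 0.5956 -0.0498  0.0452] jig 0.0286 -0.0007 F [-1.3 -0.5  0.3] Fu -1.03 w 0.042659168680923176
[np.float64(-2.3), np.float64(-1.0), np.float64(-1.7), np.float64(-0.9), np.float64(-1.8), np.float64(-1.0)]
```

View pics/c4.png

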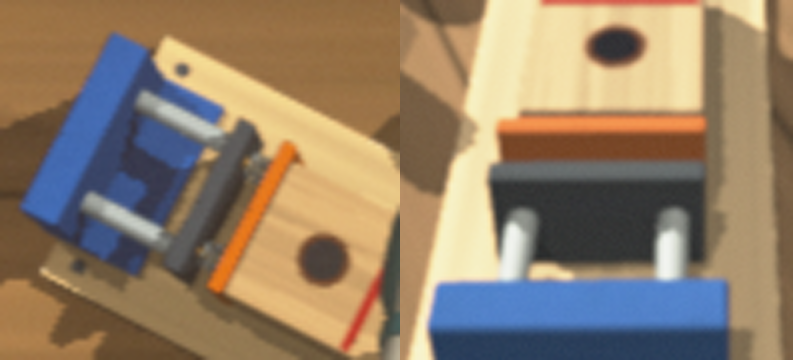

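Block is now at the pad, face to face, with the pad apparently not yet compressed. Pressing in small steps, reading the force while moving.

Call:
{"api": "servo_tool", "payload": {
  "increments": [
    [0.05,0,0,0,0,0,0],
    [0.05,0,0,0,0,0,0],
    [0.05,0,0,0,0,0,0],
    [0.05,0,0,0,0,0,0],
    [0.05,0,0,0,0,0,0]
  ]
}}

```text
clock: 19.9
position: [0.5964, -0.0481, 0.0453]
ee_rot: [0.0, 0.852, 0.523, -0.0]
contact_force: [-2.7, -4.7, 0.4]
width: 0.0427
gripper_force: 0.0
```

Call:
{"api": "servo_tool", "payload": {
  "increments": [
    [0.05,0,0,0,0,0,0],
    [0.05,0,0,0,0,0,0],
    [0.05,0,0,0,0,0,0],
    [0.05,0,0,0,0,0,0],
    [0.05,0,0,0,0,0,0]
  ]
}}

```text
clock: 20.4
position: [0.5972, -0.0463, 0.0453]
ee_rot: [0.0, 0.852, 0.523, -0.001]
contact_force: [-4.0, -6.3, 0.8]
width: 0.0426
gripper_force: 0.0
```

```bash
python3 - <<'E'
from h import *
F=[]
for i in range(8):
    F.append((manip.get_state()['contact_force'][:2]@u).round(1));optics.get_image('scene')
st();print(F)
E
```

```text
t 20.8 pos [ 0.5972 -0.0463  0.0453] jig 0.0325 -0.0006 F [-2.9 -6.   1.1] Fu -6.66 w 0.04229747793635373
[np.float64(-7.5), np.float64(-8.0), np.float64(-6.7), np.float64(-6.3), np.float64(-6.2), np.float64(-5.6), np.float64(-5.6), np.float64(-6.8)]
```

Force now climbs 1 N/mm, with contact at tool x≈0.0287 and ~3.9 mm given so far. About 4 mm more.

Call:
{"api": "servo_tool", "payload": {
  "increments": [
    [0.05,0,0,0,0,0,0],
    [0.05,0,0,0,0,0,0],
    [0.05,0,0,0,0,0,0],
    [0.05,0,0,0,0,0,0],
    [0.05,0,0,0,0,0,0]
  ]
}}

```text
clock: 21.3
position: [0.598, -0.0447, 0.0453]
ee_rot: [0.0, 0.852, 0.523, -0.001]
contact_force: [-4.3, -8.1, 1.2]
width: 0.0427
gripper_force: 0.0
```

Call:
{"api": "servo_tool", "payload": {
  "increments": [
    [0.05,0,0,0,0,0,0],
    [0.05,0,0,0,0,0,0],
    [0.05,0,0,0,0,0,0],
    [0.05,0,0,0,0,0,0],
    [0.05,0,0,0,0,0,0]
  ]
}}

```text
clock: 21.8
position: [0.5987, -0.0431, 0.0453]
ee_rot: [0.001, 0.852, 0.523, -0.002]
contact_force: [-4.8, -9.3, 1.7]
width: 0.0427
gripper_force: 0.0
```

```bash
python3 - <<'E'
from h import *
F=[]
for i in range(6):
    F.append((manip.get_state()['contact_force'][:2]@u).round(1));optics.get_image('scene')
st();print(F)
E
```

```text
t 22.1 pos [ 0.5988 -0.043   0.0453] jig 0.0361 -0.0005 F [-4.6 -9.1  1.8] Fu -10.18 w 0.042452200850647034
[np.float64(-10.4), np.float64(-11.4), np.float64(-9.8), np.float64(-10.4), np.float64(-9.3), np.float64(-11.4)]
```

Call:
{"api": "servo_tool", "payload": {
  "increments": [
    [0.05,0,0,0,0,0,0],
    [0.05,0,0,0,0,0,0],
    [0,0,0,0,0,0,0],
    [0,0,0,0,0,0,0],
    [0,0,0,0,0,0,0]
  ]
}}

```text
clock: 22.6
position: [0.5991, -0.0423, 0.0453]
ee_rot: [0.001, 0.852, 0.523, -0.002]
contact_force: [-5.6, -9.7, 1.9]
width: 0.0426
gripper_force: 0.0
```

Call:
{"api": "servo_tool", "payload": {
  "increments": [
    [0,0,0,0,0,0,0],
    [0,0,0,0,0,0,0],
    [0,0,0,0,0,0,0],
    [0,0,0,0,0,0,0],
    [0,0,0,0,0,0,0]
  ]
}}

```text
clock: 23.1
position: [0.5991, -0.0424, 0.0453]
ee_rot: [0.001, 0.852, 0.523, -0.002]
contact_force: [-6.7, -9.9, 2.1]
width: 0.0423
gripper_force: 0.0
```

Call:
{"api": "servo_tool", "payload": {
  "increments": [
    [0,0,0,0,0,0,0],
    [0,0,0,0,0,0,0],
    [0,0,0,0,0,0,0],
    [0,0,0,0,0,0,0],
    [0,0,0,0,0,0,0]
  ]
}}

```text
clock: 23.6
position: [0.5991, -0.0424, 0.0453]
ee_rot: [0.001, 0.852, 0.523, -0.002]
contact_force: [-5.4, -10.1, 1.8]
width: 0.0428
gripper_force: 0.0
```

Call:
{"api": "servo_tool", "payload": {
  "increments": [
    [0,0,0,0,0,0,0],
    [0,0,0,0,0,0,0],
    [0,0,0,0,0,0,0],
    [0,0,0,0,0,0,0],
    [0,0,0,0,0,0,0]
  ]
}}

```text
clock: 24.1
position: [0.5991, -0.0424, 0.0453]
ee_rot: [0.001, 0.852, 0.523, -0.002]
contact_force: [-5.0, -9.8, 2.6]
width: 0.0427
gripper_force: 0.0
```

Held ~2 s near 8 mm. Back off slowly so the block settles, then clear away.

Call:
{"api": "servo_tool", "payload": {
  "increments": [
    [-0.1,0,0,0,0,0,0],
    [-0.1,0,0,0,0,0,0],
    [-0.1,0,0,0,0,0,0],
    [-0.1,0,0,0,0,0,0],
    [-0.1,0,0,0,0,0,0]
  ]
}}

```text
clock: 24.6
position: [0.5982, -0.0443, 0.0453]
ee_rot: [-0.0, 0.852, 0.523, 0.0]
contact_force: [-1.0, -1.9, -0.0]
width: 0.043
gripper_force: 0.0
```

Call:
{"api": "servo_tool", "payload": {
  "increments": [
    [-0.1,0,0,0,0,0,0],
    [-0.1,0,0,0,0,0,0],
    [-0.1,0,0,0,0,0,0],
    [-0.2,0,0,0,0,0,0],
    [-0.3,0,0,0,0,0,0]
  ]
}}

```text
clock: 25.1
position: [0.595, -0.0517, 0.0454]
ee_rot: [0.0, 0.852, 0.523, 0.0]
contact_force: [0.3, -0.1, 0.7]
width: 0.0424
gripper_force: 0.0
```

Call:
{"api": "servo_tool", "payload": {
  "increments": [
    [-1,0,0,0,0,0,0],
    [-2,0,0,0,0,0,0],
    [-2,0,-1,0,0,0,0],
    [-2,0,-2,0,0,0,0],
    [-2,0,-3,0,0,0,0]
  ]
}}

```text
clock: 25.6
position: [0.5518, -0.1328, 0.1044]
ee_rot: [-0.002, 0.852, 0.523, -0.001]
contact_force: [0.5, 0.2, 0.3]
width: 0.0427
gripper_force: 0.0
```

Call:
{"api": "servo_tool", "payload": {
  "increments": [
    [-4,0,-3,0,0,0,0],
    [-4,0,-3,0,0,0,0],
    [-4,0,-2,0,0,0,0],
    [-3,0,0,0,0,0,0],
    [0,0,0,0,0,0,0]
  ]
}}

```text
clock: 26.1
position: [0.4844, -0.2698, 0.1864]
ee_rot: [0.002, 0.853, 0.521, -0.0]
contact_force: [0.6, 0.7, 0.0]
width: 0.0424
gripper_force: 0.0
```

```bash
python3 - <<'E'
from h import *
st();save('top','t5.png');save('scene','s5.png')
t=cv2.imread('pics/t5.png')[100:220,160:300];s=cv2.imread('pics/s5.png')[190:400,140:330]
cv2.imwrite('pics/c5.png',np.hstack([cv2.resize(t,(467,400),interpolation=2),cv2.resize(s,(330,400),interpolation=2)]))
E
```

```text
t 26.1 pos [ 0.4844 -0.2698  0.1864] jig -0.2179 -0.0011 F [0.6 0.7 0. ] Fu 0.87 w 0.042397056415941284
```

View pics/c5.png

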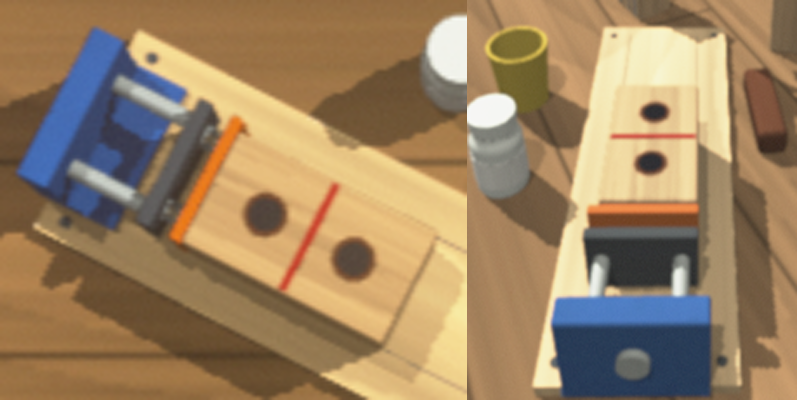

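The block lies sockets up, square, mid-lane, bearing on the pad. The cup, jar and offcut are unmoved and the robot is clear.

```bash
python3 -c "
from h import *
print(manip.sign_off())"
```

```text
the job is handed in; nothing more can be done
None
```

The job is handed in: the block was toppled sockets up, squared and centred with a light side push, then slid against the orange pad and pressed about 8 mm (by force and travel) for 2 s; the last pictures show it square, mid-lane and against the pad, with the robot clear and the cup, glue jar and offcut untouched.

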